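Weigh a transformer on a two-pan bench balance

TASK

Weigh the transformer on the bench balance: set both steel ring weights over the post of the empty pan so that they lie flat on it, putting them down gently: do not drop them, and do not push the pan down with them. Then nudge the sliding poise along its bar, lightly and from the side with the closed fingertips (do not pinch it or press on the beam), until the beam floats level by itself with nothing touching it. Leave the transformer on its pan, and do not shift the solder spool or the capacitor that stand beside the weights.

Things in the scene. Friction and masses are not known exactly. Their poses are not given: they have to be found in the camera images.
- weights_pan_top (a point): centre of the upper face of the empty pan, at the foot of its post: a round steel plate 130 mm across, 4 mm thick, on the balance's +y arm, always level. Top 115 mm above the desk when the beam is level; moves up to 16 mm up and down with the beam, starts fully up. It yields once weights and push together exceed about 6 N, down to a hard stop. Axes as balance
- post_tip (a point): top of the upright steel post in the middle of the empty pan, on its axis, 44 mm above the pan's upper face. The post is 12 mm in diameter, its top 10 mm tapered to 5 mm
- load_pan_top (a point): centre of the upper face of the other pan (same plate, no post) on the -y arm, 260 mm from the first; the transformer stands on it; starts fully down
- weight_a_mid (a point): one of two equal steel ring weights lying flat on the desk, 54 mm in diameter, 15 mm thick, with a 14.5 mm bore right through, 250 g; this point is its centre, half-way up (7.5 mm above its underside), z along the bore
- weight_b_mid (a point): the other ring weight, the same
- transformer_mid (a point): mains transformer on the load pan: dark iron core with copper winding and a steel foot strap, 46 x 80 x 53 mm high, between 0.58 and 0.72 kg (exact mass unknown, always more than the two weights); this point is on its axis 26.5 mm above its underside
- beam (a joint): tilt of the balance beam about its middle pivot (rad): 0 level, negative transformer side down, positive weights side down, stops at -0.12 (start) and 0.12. Untouched it settles in about 1.5 s; off the stops, 4 mm of poise travel changes it by about 0.01 rad. While a finger touches the poise, friction holds the beam: trust the tilt only with the finger clear
- poise (a joint): position of the sliding poise along its bar (m): 0 at the transformer end, 0.22 at the weights end; growing makes the weights side heavier. Starts within 30 mm of 0; moves against about 0.9 N of friction, stays where it is left, hard stops at both ends. With both weights on, the beam balances with the poise somewhere between 70 and 190 mm
- poise_knob (a point): top of the poise's upright round steel knob, on its axis: 12 mm in diameter, 32 mm tall, on a brass block (24 mm across the bar, 30 mm along it, 30 mm high). It rides on a straight bar on the robot's side of the balance, 115 mm before the line of the pans, which tilts with the beam. 132 mm above the desk when the beam is level. y axis along the bar towards the weights pan
- balance: grey base of the balance, fixed to the desk, 170 x 300 mm, origin under its middle; x points away from the robot, y along the beam towards the weights pan. The beam's pivot lies 85 mm up; above it stands a white index plate, 56 mm wide, up to 178 mm high, with a pointer at its middle mark when the beam is level
- solder_spool: spool of solder, 54 mm across, 41 mm high, standing on the desk near the weights, not to be moved; origin under its middle
- capacitor: black can capacitor, 45 mm across, 56 mm high, standing on the desk near the weights, not to be moved; origin under its middle
There are look-alikes about, which are no part of the job. Leave any orange look-alike of the part that bears weight_a_mid alone.

How it is judged:
By the outcome, as a careful person would: the job done as asked, in the order asked, and still so for the second after the job is handed in, with the robot touching nothing.
It also fails if it takes over 72 s, if anything falls off the work surface, if the arm or the gripper's body presses on something with over 40 N, if the wrist force passes 120 N, or if a joint passes its speed limit or range.

ROBOT

A 7-joint arm with a two-finger parallel gripper is mounted at the origin on the work surface. World frame = base frame: x ahead of the robot, y to its left, z up, the work surface at z = 0. Lengths are in mm, angles in rad, forces in N, time in s.
With the tool pointing down it reaches from about 400 to 875 mm from the base axis. Payload 19.3 kg.
Tool frame: the origin (TCP) lies at the very end of the fingers, on their centre line; the grasp point (between the pads) lies 19 mm behind it (grip_point_offset is the z of the grasp point in the tool frame, in mm); z points along the fingers, x is the direction in which the jaws open and shut, and the axes are right-handed (so a half turn about z gives the same grasp; the last joint's range is limited). The gripper opens to 85 mm and grips with 20 to 120 N. Pads are 22 mm wide; open, the fingers measure 114 mm over their backs; the gripper's body (76 mm by 85 mm) begins 54 mm behind the grasp point. The pads swing forward as they close: fully open they stand 13 mm farther back than shut.
Start: joints at [-1.411, 0.521, -0.036, 1.599, 0.021, 1.021, -0.113], TCP at [142.384, 608.557, 231.291] pointing down, gripper open.
Joint ranges: [-2.91, 2.91], [-0.3, 2.13], [-1.5, 1.42], [0.17, 2.43], [-1.26, 4.41], [0.16, 1.93], [-2.52, 2.52]. Speed limits (rad/s): [1.89, 1.89, 2.39, 2.39, 3.01, 3.01, 3.01].

INTERFACE

Orientations are given as a 3x3 rotation matrix whose columns are the frame's x, y, z axes.
In Python, from workcell import movep, movel, goto_joints, open_gripper, clamp, wait, inverse_kinematics, read_state, camera, PlanningError, finish_job, grip_point_offset gives the robot as it stands. Calls block until the motion is done:
- movep(position, orientation): joint-space move of the TCP to a pose.
- movel(position, frame=None, max_speed=150, guard=None): straight line of the TCP; frame=None keeps the orientation; max_speed is the mean speed in mm/s. With guard (N) it stops when the force on the tool has changed by that much, and returns True; else False.
- goto_joints(angles): joint-space move.
- open_gripper() and clamp(): open the fingers fully, or close them until they stop; the grip force is fixed at half the most.
- wait(seconds).
- inverse_kinematics(position, orientation): joint angles nearest the present ones, or None.
- read_state(): the state.
- camera(name): name is "side" or "top"; returns a dict with "image" (400x640x3 uint8, blue, green, red), "range_z" (400x640 float32, mm along the optical axis (not along the pixel's ray), 0 where there is no reading), "fx", "fy", "cx", "cy" (pixels), "dist_coeffs" ([k1, k2, p1, p2, k3] as OpenCV has them; the pictures are not rectified), "cam_to_world" (4x4, takes a point from camera to world coordinates). Camera axes: x right, y up, looking along -z (the intrinsics and any distortion apply to the point x, -y, -z); pixel columns grow to the right and rows downward; lengths in mm; the calibration is good to about 2 mm. A picture is of the moment at which its call begins.
A pose or a line that the arm cannot do raises PlanningError and nothing moves.
- finish_job(): hands the job in, once; it reports no verdict.
The state is a dict: "time": time; "qpos": joint angles; "qvel": joint speeds; "joint_efforts": joint torques, N m; "eef_pos": TCP position; "tool_rot": TCP orientation; "ft_force": force on the tool from outside, world axes, zero at the start; "torque": the same for the moment, N m; "finger_gap": finger opening in mm.
Only numpy, scipy, OpenCV 4.12 (cv2) and the standard library are available. Lean on these libraries where they do the work, as an engineer would, in place of code of your own. Each camera call takes 0.05 s, during which the arm holds its last target. There are 200 camera calls.

## Working session

There is one attempt and no reset: what is moved stays moved. The work goes in short steps, each a Python script; the robot and the scene stay as the last script left them, time stands still between calls to the robot, and variables do not carry over. Pictures are saved under pics/ and viewed, on a budget of 10 in all, crops included, one or two more only if the job needs it, and the job is handed in when it is done.

```bash
ls; mkdir -p pics; cat > h.py <<'E'
import numpy as np, cv2
from workcell import *
def world(c,uv,z=None,plane=None):
    """pixel -> world via range, or via intersection with plane z=plane"""
    K=np.array([[c['fx'],0,c['cx']],[0,c['fy'],c['cy']],[0,0,1.]])
    p=cv2.undistortPoints(np.array([[uv]],float),K,np.array(c['dist_coeffs'],float))[0,0]
    T=np.array(c['cam_to_world']); d=np.array([p[0],-p[1],-1.])
    if plane is None:
        r=c['range_z'][int(round(uv[1])),int(round(uv[0]))] if z is None else z
        return (T@np.r_[d*r,1])[:3]
    D=T[:3,:3]@d; o=T[:3,3]; return o+D*(plane-o[2])/D[2]
def cloud(c):
    K=np.array([[c['fx'],0,c['cx']],[0,c['fy'],c['cy']],[0,0,1.]])
    h,w=c['range_z'].shape; u,v=np.meshgrid(np.arange(w),np.arange(h))
    p=cv2.undistortPoints(np.stack([u,v],-1).reshape(-1,1,2).astype(float),K,np.array(c['dist_coeffs'],float)).reshape(h,w,2)
    r=c['range_z'][...,None]; d=np.concatenate([p[...,:1],-p[...,1:],-np.ones((h,w,1))],-1)*r
    T=np.array(c['cam_to_world']); P=d@T[:3,:3].T+T[:3,3]; P[c['range_z']==0]=np.nan; return P
def R(yaw):
    """tool down, jaw x axis at yaw"""
    c,s=np.cos(yaw),np.sin(yaw); return np.array([[c,s,0],[s,-c,0],[0,0,-1.]])
E
python3 - <<'E'
from h import *
for n in('top','side'):
    c=camera(n); cv2.imwrite(f'pics/{n}0.png',c['image']); np.savez(f'{n}0.npz',**{k:np.array(v) for k,v in c.items()})
    print(n,np.round(c['cam_to_world'],2).tolist(),c['fx'])
s=read_state();print(s['time'],s['tool_rot'],s['ft_force'],s['finger_gap'],grip_point_offset)
E
```

```text
pics
top [[-0.12, 0.97, -0.21, 308.6], [-0.99, -0.12, 0.02, -33.16], [-0.0, 0.21, 0.98, 1371.47], [0.0, 0.0, 0.0, 1.0]] 432.3353509070934
side [[1.0, 0.02, -0.02, 522.45], [-0.03, 0.79, -0.62, -756.7], [0.0, 0.62, 0.79, 991.08], [0.0, 0.0, 0.0, 1.0]] 446.7973113951639
0.1 [[ 2.27792614e-01  9.73709658e-01 -1.64387917e-04]
 [ 9.73709173e-01 -2.27792665e-01 -9.73712963e-04]
 [-9.85560078e-04  6.17385987e-05 -9.99999512e-01]] [-0.45811907 -0.73294486 -0.45663813] 85.4766569847769 -18.700000000000003
```

View pics/top0.png

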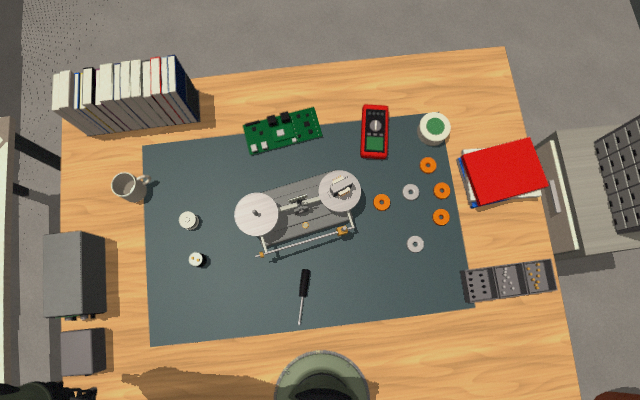

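View pics/side0.png

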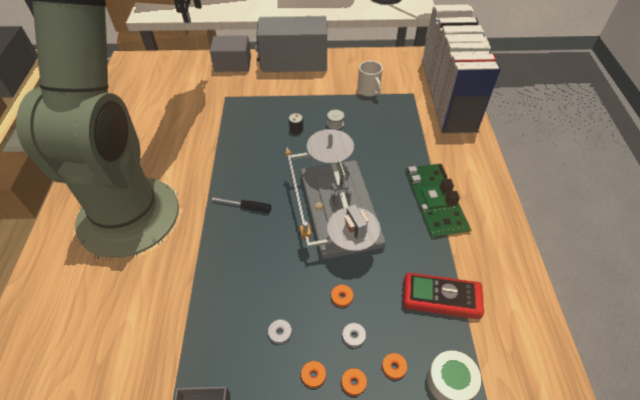

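```bash
python3 - <<'E'
import numpy as np, cv2
from h import *
t=dict(np.load('top0.npz')); s=dict(np.load('side0.npz'))
I=t['image'];J=s['image']
z=lambda a,k:cv2.resize(a,None,fx=k,fy=k,interpolation=cv2.INTER_CUBIC)
a=z(I[175:265,225:365],4)   #560x360
b=z(I[200:280,170:215],3) #135x240
b2=z(J[100:140,280:350],3)
c=z(I[140:260,370:460],2) 
out=np.zeros((600,800,3),np.uint8)
for im,(x,y) in((a,(0,0)),(b,(0,360)),(b2,(140,360)),(c,(560,0))): out[y:y+im.shape[0],x:x+im.shape[1]]=im
d=z(J[180:260,280:390],3); out[360:600,360:690]=d
cv2.imwrite('pics/crop1.png',out)
for n,C,px in(('t',t,[(400,191),(410,191),(405,190),(415,191),(408,243),(421,243),(189,218),(197,258),(240,213),(270,213),(257,225),(428,165),(382,202)]),('s',s,[(272,331),(346,335),(280,325),(336,117),(295,119)])):
    for p in px: print(n,p,np.round(world(C,p),0))
E
```

```text
t (400, 191) [ 609. -331.   -1.]
t (410, 191) [ 604. -362.    5.]
t (405, 190) [ 606. -344.   18.]
t (415, 191) [ 598. -375.   20.]
t (408, 243) [ 435. -327.   14.]
t (421, 243) [ 431. -369.   12.]
t (189, 218) [591. 349.  43.]
t (197, 258) [462. 329.  54.]
t (240, 213) [570. 173. 129.]
t (270, 213) [559.  85. 131.]
t (257, 225) [528. 126. 133.]
t (428, 165) [ 686. -438.   -0.]
t (382, 202) [ 579. -267.    2.]
s (272, 331) [ 417. -352.   16.]
s (346, 335) [ 585. -366.   13.]
s (280, 325) [ 435. -337.   12.]
s (336, 117) [594. 346.  38.]
s (295, 119) [464. 328.  49.]
```

View pics/crop1.png

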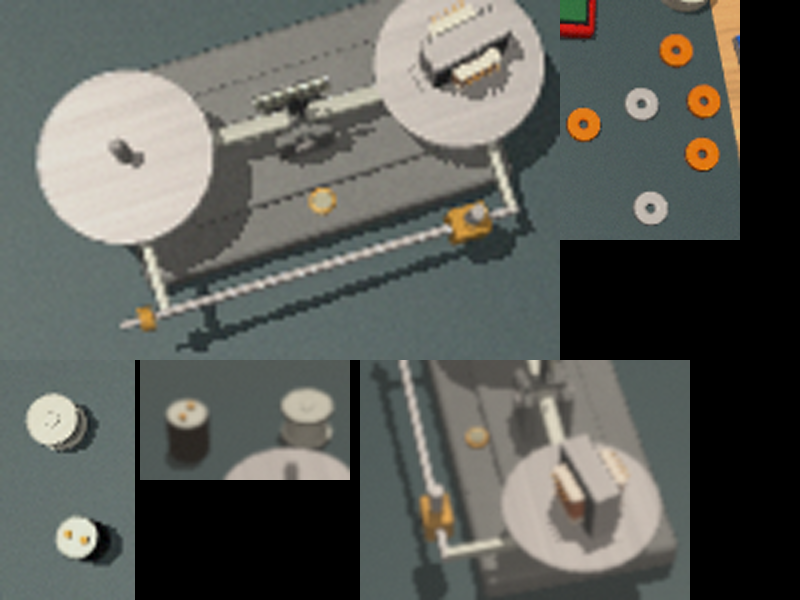

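```bash
cat >> h.py <<'E'
from scipy.optimize import least_squares
def circ(c,seed,plane,r,lo=115,half=14,sat=45):
    """bright, unsaturated blob near seed pixel -> circle of known radius r on plane z"""
    hsv=cv2.cvtColor(c['image'],cv2.COLOR_BGR2HSV)
    m=((hsv[...,2]>lo)&(hsv[...,1]<sat)).astype(np.uint8); k=np.zeros_like(m)
    u,v=seed; k[v-half:v+half+1,u-half:u+half+1]=1; m*=k
    cs,_=cv2.findContours(m,cv2.RETR_EXTERNAL,cv2.CHAIN_APPROX_NONE); q=max(cs,key=cv2.contourArea)[:,0]
    P=np.array([world(c,p,plane=plane)[:2] for p in q.astype(float)])
    f=lambda x:np.hypot(*(P-x[:2]).T)-x[2]
    s=least_squares(f,[*P.mean(0),r],loss='soft_l1',f_scale=2); return np.round(s.x,1),len(q)
E
python3 - <<'E'
from h import *
t=dict(np.load('top0.npz')); s=dict(np.load('side0.npz'))
for nm,z,r,pt,ps,h in(('A',15,27,(410,191),(354,335),14),('B',15,27,(415,243),(280,331),14),('pan',131,65,(257,213),(331,147),28),('load',99,65,(340,190),(354,229),30)):
    for C,p in((t,pt),(s,ps)): print(nm,circ(C,p,z,r,half=h))
for p in((255,212.5),(254,211.5),(257,214)):print('tip top',p,world(t,p,plane=175).round(1))
for C,p,w in((t,(341.5,230),30),(s,(305,228),30)):
    u,v=map(int,p);h=cv2.cvtColor(C['image'],cv2.COLOR_BGR2HSV);sub=h[v-15:v+15,u-15:u+15]
    m=(sub[...,1]>120)&(sub[...,0]>8)&(sub[...,0]<30)&(sub[...,2]>60);y,x=np.nonzero(m);print('brass',m.sum(),x.mean()+u-15,y.mean()+v-15,world(C,(x.mean()+u-15,y.mean()+v-15),plane=80))
z=lambda a,k:cv2.resize(a,None,fx=k,fy=k,interpolation=cv2.INTER_NEAREST)
a=z(t['image'][200:225,242:272],13);b=z(s['image'][125:160,312:352],10)
c=z(t['image'][218:243,325:355],10);d=z(s['image'][210:245,285:325],8)
o=np.zeros((600,800,3),np.uint8)
for im,(x,y) in((a,(0,0)),(b,(395,0)),(c,(0,330)),(d,(395,355))): 
    im=im[:600-y,:800-x];o[y:y+im.shape[0],x:x+im.shape[1]]=im
cv2.imwrite('pics/crop2.png',o)
E
```

```text
A (array([ 599.9, -361.2,   25.7]), 45)
A (array([ 602.9, -363. ,   27.4]), 68)
B (array([ 431.1, -348.6,   25.6]), 46)
B (array([ 433.9, -350.2,   26.8]), 67)
pan (array([565.9, 117.9,  71.7]), 168)
pan (array([565.5, 119.2,  68.8]), 182)
load (array([ 598.1, -111.9,   78.7]), 225)
load (array([ 613.1, -118.7,   74.9]), 231)
tip top (255, 212.5) [556.9 123.3 175. ]
tip top (254, 211.5) [560.1 125.9 175. ]
tip top (257, 214) [551.9 118.1 175. ]
brass 65 341.18461538461537 230.93846153846152 [ 489.5209812  -117.66983807   80.        ]
brass 79 304.8607594936709 231.77215189873417 [ 494.42153499 -125.83610237   80.        ]
```

View pics/crop2.png

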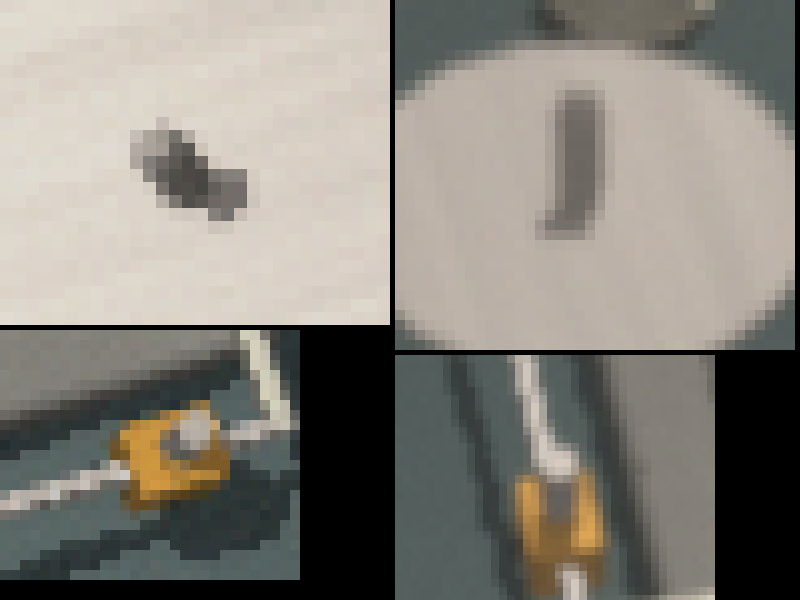

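```bash
sed -i 's/-x\[2\]$/-r/; s/\[\*P.mean(0),r\]/P.mean(0)/' h.py; python3 - <<'E'
from h import *
t=dict(np.load('top0.npz')); s=dict(np.load('side0.npz'))
for nm,z,r,pt,ps,h in(('pan',131,65,(257,213),(331,147),26),('load',99,65,(340,190),(354,229),26)):
    for C,p in((t,pt),(s,ps)): print(nm,circ(C,p,z,r,half=h,lo=150))
    for C,p in ((t,pt),(s,ps)):
        P=cloud(C).reshape(-1,3); ctr=[566,118] if nm=='pan' else [600,-120]
        m=(abs(P[:,2]-z)<12)&(np.hypot(*(P[:,:2]-ctr).T)<90); Q=P[m]
        print('cloud',m.sum(),Q.mean(0).round(1), (Q.min(0)+Q.max(0)).round(0)/2, (Q.max(0)-Q.min(0)).round())
print('tip',world(t,(252.9,210.9),plane=175).round(1),world(s,(330,133.9),plane=175).round(1))
print('knob',world(t,(343.7,227.7),plane=119).round(1),world(s,(305.1,223.3),plane=119).round(1))
E
```

```text
pan (array([562.5, 127.2]), 122)
pan (array([565.3, 124.1]), 113)
cloud 1500 [561.7 127.  132.1] [563.  127.  131.5] [130. 130.  16.]
cloud 1229 [563.6 120.1 130.5] [564.  122.5 132.5] [129. 130.  17.]
load (array([ 610.6, -125.1]), 129)
load (array([ 613.2, -127.6]), 146)
cloud 1088 [ 605.2 -122.3   98.7] [ 611. -111.   99.] [130. 160.  24.]
cloud 1321 [ 608.1 -139.4   97.5] [ 612.5 -113.5   99. ] [128. 162.  24.]
tip [562.2 128.8 175. ] [564.8 121.5 175. ]
knob [ 492.7 -123.7  119. ] [ 496.3 -128.2  119. ]
```

```bash
cat >> h.py <<'E'
def st(tag=''):
    s=read_state(); print(tag,round(s['time'],2),'tcp',np.round(s['eef_pos'],1),'F',np.round(s['ft_force'],2),'gap',round(s['finger_gap'],1),flush=True); return s
def bestyaw(p,yaws):
    best=None;q=np.array(read_state()['qpos'])
    for y in yaws:
        for k in(0,np.pi):
            j=inverse_kinematics(p,R(y+k))
            if j is None: continue
            c=np.abs(np.array(j)-q).max()
            if best is None or c<best[0]: best=(c,y+k,j)
    return best
E
python3 - <<'E'
from h import *
A=np.array([601.4,-362.1])
for z in (230,1):
    print(z,bestyaw([*A,z],[0]),bestyaw([*A,z],[np.pi/2]))
print(bestyaw([563.5,125,260],[0]),bestyaw([563.5,125,260],[np.pi/2]), bestyaw([563.5,125,260],[-0.19]))
b=bestyaw([*A,230],np.arange(-1.5,1.6,.25)); print(b)
goto_joints(bestyaw([*A,230],[b[1]])[2]); st('above')
movel([*A,1],max_speed=250); st('down')
clamp(); st('clamp')
E
```

```text
230 (np.float64(1.435646944689518), 0, array([ 0.02443383,  0.79288922,  0.80874138,  1.39932888, -0.58657746,
        1.19729384,  0.89639795])) (np.float64(1.4259887164580822), 4.71238898038469, array([ 0.0147756 ,  0.80144931,  0.83166445,  1.39988547, -0.60495566,
        1.20407725, -0.66109982]))
1 (np.float64(1.6285491798952243), 0, array([ 0.21733606,  0.96840987,  0.41132195,  1.51488348, -0.49661445,
        0.76350759,  0.83278416])) (np.float64(1.502342577766147), 4.71238898038469, array([ 0.09112946,  1.04171439,  0.65063913,  1.52253413, -0.77180408,
        0.84764365, -0.54069561]))
(np.float64(0.6942991503821706), 0, array([-0.71691397,  0.46902923,  0.56490631,  1.71827136, -0.28491058,
        1.03709625, -0.05444935])) (np.float64(1.3937283790023323), 4.71238898038469, array([-0.84496506,  0.52293315,  0.77233036,  1.72421021, -0.41014327,
        1.06338156, -1.50654106])) (np.float64(0.6737440394061156), -0.19, array([-0.73746908,  0.4757981 ,  0.59669075,  1.71925776, -0.30306302,
        1.04000444, -0.22724232]))
(np.float64(1.3042699019324393), np.float64(3.891592653589793), array([-0.10694321,  0.99268953,  1.22144493,  1.40656406, -0.93074202,
        1.3760999 , -1.26154439]))
above 3.83 tcp [ 601.7 -361.5  229.9] F [ 0.35 -0.13 -0.2 ] gap 85.4
down 4.89 tcp [ 602.  -362.7    2.6] F [ 0.01 -0.16  0.5 ] gap 85.2
clamp 5.33 tcp [ 601.9 -362.3    2.7] F [-2.69  3.62 15.04] gap 50.7
```

```bash
python3 - <<'E'
from h import *
st(); c=camera('side'); cv2.imwrite('pics/g1.png',cv2.resize(c['image'][280:390,290:420],None,fx=5,fy=5,interpolation=cv2.INTER_CUBIC)); st()
E
```

```text
5.33 tcp [ 601.9 -362.3    2.7] F [-2.69  3.62 15.04] gap 50.7
 5.38 tcp [ 601.9 -362.4    2.7] F [-2.39  3.86 14.43] gap 50.9
```

View pics/g1.png

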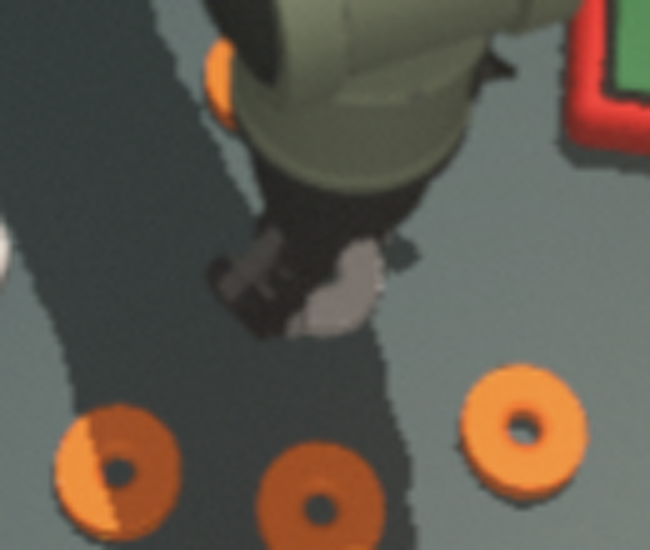

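```bash
python3 - <<'E'
from h import *
A=np.array([601.4,-362.1])
y=3.8916-np.pi/2
open_gripper(); movel([*A,35]); st()
b=bestyaw([*A,35],[y]); print(b[:2]); goto_joints(b[2])
movel([*A,1]); wait(.2); st('down'); clamp(); wait(.2); st('clamp')
movel([*A,60]); wait(.2); st('lift')
c=camera('side'); cv2.imwrite('pics/g2.png',cv2.resize(c['image'][250:370,280:440],None,fx=5,fy=5,interpolation=cv2.INTER_CUBIC))
E
```

```text
6.2 tcp [ 601.9 -362.3   36.4] F [-0.09  0.56  0.42] gap 85.6
(np.float64(1.412969158053072), 5.462396326794897)
down 8.1 tcp [ 601.8 -362.4    1.9] F [ 0.05 -0.22  0.94] gap 85.1
clamp 8.74 tcp [ 601.6 -362.2    2. ] F [-2.85  3.09 12.35] gap 50.8
lift 9.48 tcp [ 601.  -361.8   58.9] F [ 0.14 -1.14 -2.15] gap 50.6
```

View pics/g2.png

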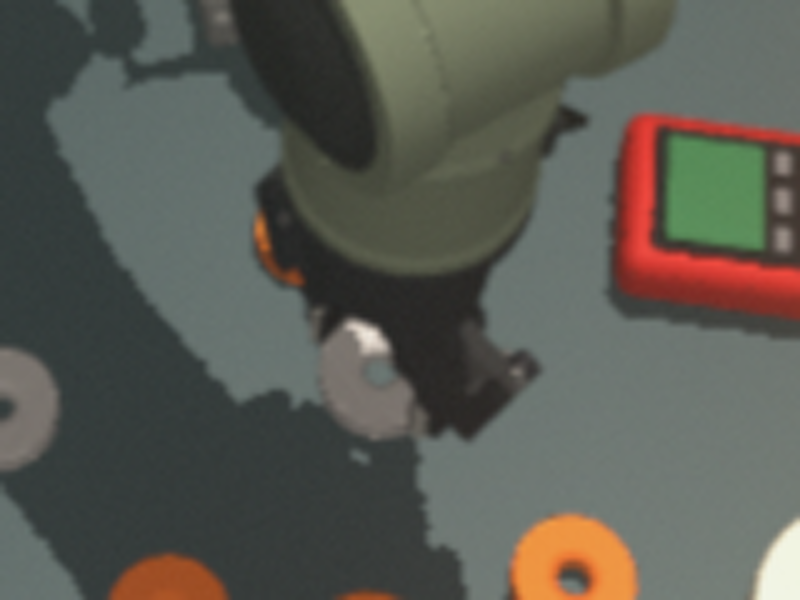

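```bash
cat >> h.py <<'E'
def fine(p,v=100):
    """line to p, then trim the steady error"""
    p=np.array(p,float); movel(p,max_speed=v); wait(.15)
    e=p-np.array(read_state()['eef_pos']); movel(p+e,max_speed=v); wait(.1); return e
def F(n=5):
    f=[]
    for _ in range(n): f.append(read_state()['ft_force']); wait(.02)
    return np.mean(f,0)
E
python3 - <<'E'
from h import *
A=[601.4,-362.1]; P=[563.5,125.2]
movel([*A,240],max_speed=300)
b=bestyaw([*P,255],np.arange(-1.5,1.6,.2)); print(b[:2])
goto_joints(b[2]); st('above')
movel([*P,200]); e=fine([*P,186]); print(e); st('at'); f0=F(); print('f0',f0)
x=np.array([*P,186.])
for z in np.arange(183,158,-3.):
    x[2]=z; hit=movel(x+e,max_speed=30,guard=3); wait(.08); f=F(3)-f0
    print(z,hit,np.round(f,2),np.round(read_state()['eef_pos'],1))
    if hit or np.abs(f).max()>2: break
st()
E
```

```text
(np.float64(0.7781837215752955), np.float64(0.8999999999999995))
above 12.07 tcp [563.8 124.  255. ] F [ 0.36 -0.74 -2.91] gap 51.0
[-0.26308503 -0.01099984 -0.62593038]
at 13.38 tcp [563.2 125.2 185.4] F [ 0.36 -0.01 -2.31] gap 51.0
f0 [-0.20880016 -0.13581174 -2.44454126]
183.0 False [ 0.59 -0.31  0.58] [563.2 125.2 182.4]
180.0 False [-0.02  0.33 -0.71] [563.2 125.2 179.4]
177.0 False [0.28 0.59 0.11] [563.3 125.2 176.4]
174.0 False [ 0.8  -0.06  0.06] [563.3 125.2 173.4]
171.0 False [ 0.69 -0.06  0.28] [563.2 125.2 170.3]
168.0 False [0.4  0.56 0.06] [563.2 125.2 167.4]
165.0 False [-1.22  0.46 -1.05] [563.1 125.2 164.3]
162.0 False [-2.42  0.95 -0.85] [563.1 125.2 161.3]
 16.52 tcp [563.1 125.2 161.3] F [-2.6  -0.04 -3.98] gap 50.7
```

```bash
python3 - <<'E'
from h import *
f0=np.array([.1,0,-2.44]); e=np.array([-.26,0,-.0])
x=np.array([562.5,125.4,162.]); movel(x+e); 
for z in [158,152,146,142,139,137,136,135,134,133,132,131]:
    x[2]=z; hit=movel(x+e,max_speed=30 if z>139 else 15,guard=2.5 if z<139 else 4); wait(.06); f=F(4)-f0
    print(z,hit,np.round(f,2),np.round(read_state()['eef_pos'],1))
    if z>139: x[:2]+=np.clip(f[:2]*.25,-.5,.5)*(np.abs(f[:2])>.8)
    if hit or f[2]>1.2: break
print(x);st()
E
```

```text
158 False [ 0.   -0.23  0.01] [562.3 125.3 158. ]
152 False [ 0.25  0.06 -0.06] [562.3 125.4 152. ]
146 False [0.03 0.11 0.39] [562.3 125.4 146. ]
142 False [ 0.25 -0.21  0.09] [562.3 125.4 142. ]
139 False [-0.08  0.07  0.25] [562.3 125.4 139. ]
137 False [ 0.16 -0.2   0.5 ] [562.2 125.4 137. ]
136 False [-0.65  0.05 -0.01] [562.2 125.4 136. ]
135 False [-0.16 -0.06 -0.23] [562.2 125.4 135. ]
134 False [ 0.11 -0.09 -0.23] [562.3 125.4 134. ]
133 False [-0.71  0.5   3.83] [562.3 125.4 133.1]
[562.5 125.4 133. ]
 20.93 tcp [562.3 125.4 133.1] F [-1.46  1.03  1.48] gap 51.0
```

```bash
python3 - <<'E'
from h import *
x=np.array([562.25,125.4,133.6]); movel(x,max_speed=10); st(); open_gripper(); st('open')
movel([562.2,125.4,255],max_speed=250)
B=np.array([432.5,-349.4])
b=bestyaw([*B,240],np.arange(-1.5,1.6,.2)); print(b[:2]); goto_joints(b[2]); st('aboveB'); y=b[1]
movel([*B,1],max_speed=250); wait(.15); st(); clamp(); st('clamp1'); open_gripper(); movel([*B,35])
c=min([bestyaw([*B,35],[y+np.pi/2]),bestyaw([*B,35],[y-np.pi/2])],key=lambda c:c[0]); print(c[:2])
goto_joints(c[2]); movel([*B,1]); wait(.15); st('down')
e=np.array([*B,1])-read_state()['eef_pos']; movel(np.array([*B,2])+e); wait(.1); st(); clamp(); wait(.2); st('clamp2')
movel([*B,240],max_speed=300); wait(.1); st('lift')
c=camera('top'); a=c['image'][170:270,215:385]; cv2.imwrite('pics/p1.png',cv2.resize(a,None,fx=4,fy=4,interpolation=cv2.INTER_CUBIC))
E
```

```text
21.18 tcp [562.3 125.4 133.6] F [ 0.88  0.81 -1.87] gap 50.7
open 21.62 tcp [562.3 125.4 133.6] F [-0.09  0.26  0.39] gap 85.6
(np.float64(0.7196001560879506), np.float64(-0.10000000000000031))
aboveB 24.04 tcp [ 433.4 -348.5  239.9] F [0.16 0.12 0.49] gap 85.2
 25.3 tcp [ 433.1 -349.6    2.1] F [ 0.54 -0.2  -0.49] gap 85.4
clamp1 25.74 tcp [ 432.7 -349.4    1.8] F [-1.99  4.75 18.1 ] gap 50.5
(np.float64(1.1758881113772661), np.float64(1.4707963267948962))
down 28.21 tcp [ 432.8 -349.7    1.8] F [-0.38 -0.4  -1.37] gap 85.4
 28.56 tcp [ 432.3 -349.1    1.4] F [-0.09 -0.28 -0.34] gap 85.0
clamp2 29.2 tcp [ 432.3 -349.2    1.9] F [-3.05  2.29 16.34] gap 51.6
lift 30.25 tcp [ 431.9 -348.9  238.3] F [-0.28 -0.86 -2.63] gap 51.2
```

View pics/p1.png

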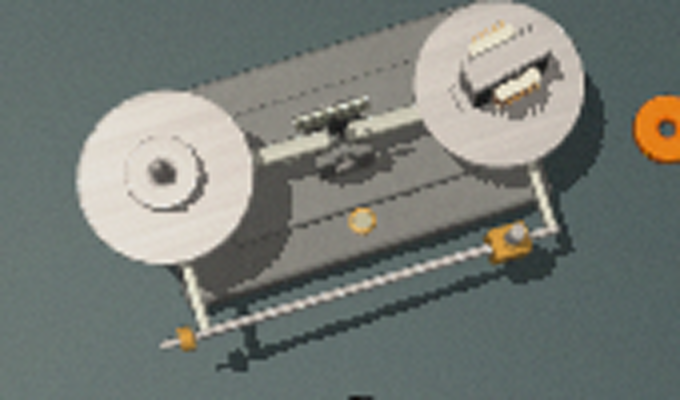

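```bash
python3 - <<'E'
from h import *
x=np.array([562.2,125.4,0.])
b=bestyaw([*x[:2],255],np.arange(-1.5,1.6,.2)); goto_joints(b[2])
x[2]=186; e=fine(x); f0=F(10); st('at'); print(f0)
for z in [178,172,166,162,158,154,151.5,150]:
    x[2]=z; hit=movel(x+e,max_speed=40 if z>158 else 20,guard=4); wait(.06); f=F(5)-f0
    print(z,hit,np.round(f,2),np.round(read_state()['eef_pos'],1))
    if hit: break
    if z>158: x[:2]+=np.clip(f[:2]*.25,-.6,.6)*(np.abs(f[:2])>.9)
else:
    for z in np.arange(149.7,148.2,-.3):
        x[2]=z; movel(x+e,max_speed=5); wait(.05); f=F(12)-f0
        print(round(z,1),np.round(f,2),np.round(read_state()['eef_pos'],2))
        if f[2]>.6: break
st()
E
```

```text
at 33.6 tcp [561.9 125.3 185.4] F [ 0.04 -0.58 -2.15] gap 51.0
[ 0.13694637 -0.13975415 -2.44866221]
178 False [-0.1   0.42  0.15] [562.  125.3 177.4]
172 False [-0.13  0.09 -0.4 ] [562.  125.3 171.4]
166 False [ 0.19 -0.08  0.09] [562.  125.3 165.4]
162 False [ 0.06  0.35 -0.19] [561.9 125.3 161.4]
158 False [-0.15  0.31 -0.12] [561.9 125.3 157.4]
154 False [ 0.06  0.25 -0.03] [561.9 125.3 153.4]
151.5 False [-0.16  0.05  0.13] [561.9 125.3 150.9]
150 False [-0.25  0.24  0.54] [561.9 125.3 149.4]
149.7 [-0.22  0.05  0.13] [561.89 125.33 149.1 ]
149.4 [-0.34  0.23 -0.22] [561.92 125.33 148.81]
149.1 [-0.15  0.16 -0.15] [561.91 125.3  148.48]
148.8 [ 0.23 -0.17 -0.22] [561.92 125.34 148.21]
148.5 [-0.42  0.25  1.43] [561.94 125.35 147.91]
 39.66 tcp [561.9 125.3 147.9] F [ 0.36  0.33 -0.4 ] gap 51.0
```

```bash
cat >> h.py <<'E'
ub=np.array([-.187,.982]);ub/=np.hypot(*ub);xb=np.array([ub[1],-ub[0]]);O=np.array([562.2,125.4])-130*ub
def bp(yb,z,x=-115): return [*(O+xb*x+ub*yb),z]
CC={'top':(np.array([562.5,127.]),np.array([610.6,-125.1])),'side':(np.array([565.,123.5]),np.array([613.,-127.6]))}
def diff(n):
    c=camera(n); P=cloud(c).reshape(-1,3); P=P[np.isfinite(P).all(1)]; o=[]
    for ctr in CC[n]:
        r=np.hypot(*(P[:,:2]-ctr).T); z=P[(r>47)&(r<61)&(P[:,2]>85)&(P[:,2]<145)][:,2]
        o+=[np.median(z),len(z)]
    return round(float(o[0]-o[2]),2),o[1],o[3],c
E
python3 - <<'E'
from h import *
open_gripper(); movel([561.9,125.3,255],max_speed=250); st('rel'); 
s=bp(-137,200); y=np.arctan2(xb[1],xb[0]); b=bestyaw(s,[y]); print(b[:2]); goto_joints(b[2]); clamp(); st()
movel(bp(-137,150)); st()
for n in('top','side'):
    d=diff(n); print(n,d[:3]); cv2.imwrite(f'pics/k_{n}.png',d[3]['image'])
i=cv2.imread('pics/k_side.png')[100:280,230:400];j=cv2.imread('pics/k_top.png')[170:270,215:385]
cv2.imwrite('pics/k.png',np.vstack([cv2.resize(i,(510,340),interpolation=2) if 0 else cv2.resize(i,(340,360),interpolation=2),cv2.resize(j,(340,200),interpolation=2)]))
E
```

```text
rel 40.67 tcp [561.9 125.4 255.4] F [ 0.57 -0.17 -0.14] gap 85.5
(np.float64(1.5581613358619615), np.float64(0.18817471073297523))
 42.88 tcp [ 499.2 -158.4  200. ] F [-0.92 -0.48  0.32] gap -0.1
 43.37 tcp [ 499.2 -158.7  150.3] F [ 1.01 -0.04  1.1 ] gap 0.4
top (31.03, 545, 227)
side (31.04, 237, 565)
```

View pics/k.png

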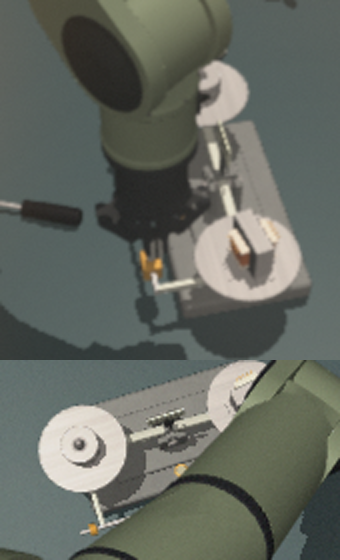

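```bash
python3 - <<'E'
from h import *
h=movel(bp(-137,104),max_speed=120,guard=5); st(f'down {h}')
if not h:
    h=movel(bp(-27,117),max_speed=60,guard=8); st(f'push {h}')
    movel(bp(-37,117),max_speed=60); wait(1.3)
    for n in('top','side'):
        d=diff(n); print(n,d[:3]); cv2.imwrite(f'pics/k2_{n}.png',d[3]['image'])
    st()
i=cv2.imread('pics/k2_side.png')[100:280,230:400]
cv2.imwrite('pics/k2.png',cv2.resize(i,None,fx=3,fy=3,interpolation=2))
E
```

```text
down False 44.0 tcp [ 499.4 -158.7  104.5] F [0.19 0.33 0.68] gap 0.3
push False 46.0 tcp [478.5 -50.5 117. ] F [0.44 0.1  0.08] gap -0.0
top (17.06, 542, 270)
side (17.28, 318, 572)
 47.72 tcp [480.5 -60.2 117. ] F [ 0.3  -0.84 -0.56] gap -0.0
```

View pics/k2.png

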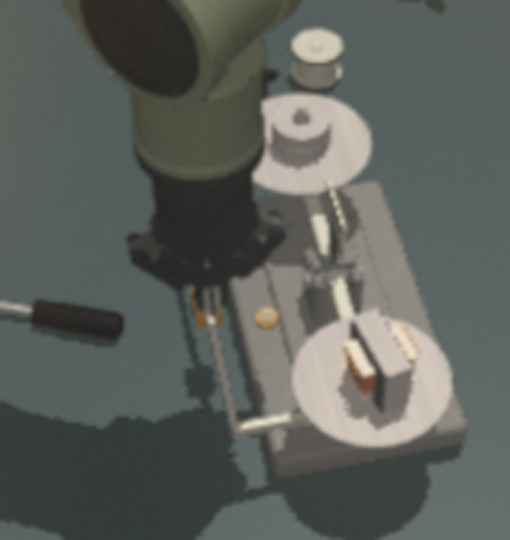

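```bash
python3 - <<'E'
from h import *
print(diff('top')[:3])
h=movel(bp(-4,117),max_speed=40,guard=8); st(f'push {h}')
movel(bp(-14,117),max_speed=60); wait(1.4)
for n in('top','side','top','side'):
    print(n,diff(n)[:3])
st()
E
```

```text
(17.26, 530, 269)
push False 48.74 tcp [474.3 -27.9 117. ] F [-0.4   0.21 -0.39] gap 0.0
top (3.41, 521, 371)
side (3.5, 336, 585)
top (3.98, 530, 366)
side (3.45, 330, 578)
 50.66 tcp [476.2 -37.6 117. ] F [ 0.85 -0.53  0.44] gap 0.2
```

```bash
python3 - <<'E'
from h import *
h=movel(bp(1.8,117),max_speed=30,guard=8); st(f'push {h}')
movel(bp(-12,117),max_speed=60); wait(1.5)
for n in('top','side','top','side'):
    print(n,diff(n)[:3])
st()
E
```

```text
push False 51.33 tcp [473.3 -22.  117. ] F [-0.53 -1.2  -0.42] gap 0.3
top (-0.39, 504, 378)
side (-0.37, 324, 585)
top (-0.33, 503, 377)
side (-0.47, 348, 591)
 53.42 tcp [475.8 -35.6 117. ] F [-0.31  0.39  0.13] gap 0.1
```

```bash
python3 - <<'E'
from h import *
movel(bp(-18,200)); movel(bp(-18,230,x=-150)); wait(1)
d=diff('top');print(d[:3]); d=diff('side'); print(d[:3]); st()
cv2.imwrite('pics/end.png',cv2.resize(d[3]['image'][90:280,230:420],None,fx=3,fy=3,interpolation=2))
E
```

```text
(-0.06, 526, 347)
(-0.28, 401, 579)
 55.68 tcp [442.5 -48.  230. ] F [ 0.06 -0.13 -0.1 ] gap 0.0
```

View pics/end.png

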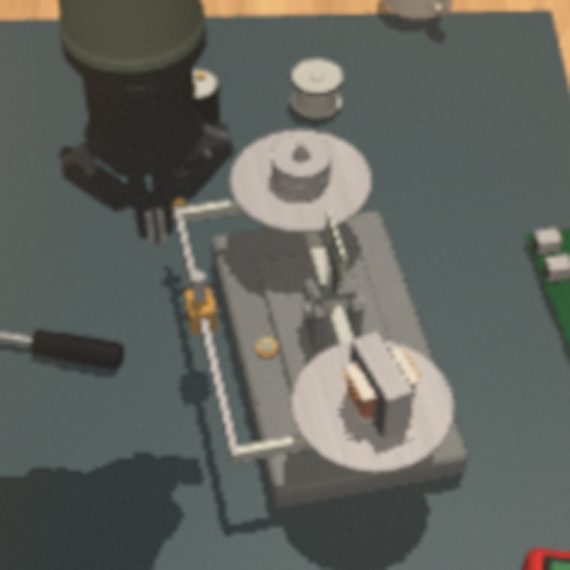

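The last picture shows both rings lying flat over the post (300,165), the transformer on its pan, the poise free at mid-bar (200,300), and the gripper clear of everything.

```bash
python3 -c "
from workcell import *
finish_job()"
```

```text
the job is handed in; nothing more can be done
```

The transformer is weighed and the job is handed in at about 56 s of the 72 s allowed. Both steel rings lie flat over the post of the empty pan, and the beam floats level with nothing touching it.

- **Placing the rings:** I lowered each ring onto the post until the force sensor showed contact, then let go. The push was about 3.8 N for the first ring. For the second it was about 1.4 N on top of the first ring's 2.5 N. Both stay below the roughly 6 N at which the pan yields.
- **Balancing:** three light sideways nudges of the poise with the closed fingertips took the tilt from the -0.12 rad stop to level.
- **Last checks with the finger clear:** the pan heights differed by -0.06 mm in the top camera and -0.28 mm in the side camera, a tilt of about 0.001 rad at most. The same measurement at the stop agreed with the known -0.12 rad to within 0.1 mm.
- **Other objects:** the transformer is still on its pan. I did not go near the spool or the capacitor; both stand upright in the last picture, though I did not re-measure their positions.
- **Readings that disagreed:** the gripper showed about 51 mm on the 54 mm rings, but both were held firmly and went on cleanly. The two cameras also differed by 2 to 7 mm on the post position, so I averaged them. I moved the first ring about 1 mm when the post pressed on it sideways, and used the corrected position for the second.

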